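# Build up a lens stack in its holder

### The job

The spacer already lies in the dark round holder; finish the stack in build order. First set the small thick glass lens blank flat on the spacer in the holder and let go of it, then put the lipped aluminium retaining ring, lip up, over the blank so that its lip rests flat on the glass. Set both down gently, do not drop them, and leave the finished stack standing in the holder.

Things in the scene. Friction and masses are not known exactly. Their poses are not given: they have to be found in the camera images.
- holder: Fixed dark metal holder: square flange 100 x 100 x 6 mm with corner screws, carrying an upright round cup of 82 mm outer diameter. Rim 18 mm above the bench; recess 58 mm wide, open at the top, 10 mm deep (floor 8 mm above the bench). Origin: on the cup's axis at bench level; z up. Position and yaw vary.
- spacer: White plastic flat ring, outer diameter 50 mm, hole 30 mm, 4 mm thick, already lying loose in the holder's recess, its top 12 mm above the bench; it stays there. Origin: centre of its underside; z up.
- lens_blank: Solid pale glass disc, 40 mm diameter, 24 mm thick, 75 g, on a flat face on the bench. Origin: centre of its underside; z up. Seated, its underside is 12 mm above the bench and 18 mm of it stand above the holder's rim: grip it by its upper half. 9 mm to spare all round in the recess. Not the wider, flatter glass disc (64 mm, 14 mm thick). Left or right of the holder, near or far.
- retaining_ring: Aluminium cap-like ring, outer diameter 62 mm, 16 mm high, 60 g, lying lip up. Lower 12 mm: skirt, 54 mm inside; top 4 mm: lip turned in to a 26 mm hole. Origin: centre of its underside; z up. 7 mm to spare all round the blank; seated, its underside is 24 mm above the bench. Grip its outside. Not the plain tube (40 mm, 22 mm high). Left or right of the holder, near or far.
Things that resemble listed ones, but are neither listed nor needed, are in the scene too. Leave any green or orange look-alike of the holder alone.

How it is judged:
By the outcome, as a careful person would: the job done as asked, in the order asked, and still so for the second after the job is handed in, with the robot touching nothing.
It also fails if it takes over 54 s, if anything falls off the work surface, if the arm or the gripper's body presses on something with over 40 N, if the wrist force passes 120 N, or if a joint passes its speed limit or range.

### The arm

A 7-joint arm with a two-finger parallel gripper is mounted at the origin on the work surface. World frame = base frame: x ahead of the robot, y to its left, z up, the work surface at z = 0. Lengths are in m, angles in rad, forces in N, time in s.
With the tool pointing down it reaches from about 0.35 to 0.9 m from the base axis. Payload 8.1 kg.
Tool frame: the origin (TCP) lies between the finger pads; the fingertips stand 25 mm ahead of it and the grasp point (between the pads) lies 6 mm ahead of it; z points along the fingers, x is the direction in which the jaws open and shut, and the axes are right-handed (so a half turn about z gives the same grasp; the last joint's range is limited). The gripper opens to 92 mm and grips with 3 to 60 N. Pads are 19 mm wide; open, the fingers measure 130 mm over their backs; the gripper's body (75 mm by 190 mm) begins 47 mm behind the grasp point.
Start: joints at [-1.266, 0.434, 0.025, 1.573, -0.012, 1.134, -0.075], TCP at [0.248, 0.574, 0.252] pointing down, gripper open.
Joint ranges: [-2.62, 2.62], [-0.44, 2.09], [-1.27, 1.32], [0.08, 2.57], [-1.32, 4.46], [0.12, 2], [-2.74, 2.74]. Speed limits (rad/s): [2.22, 2.22, 3.01, 3.01, 3.14, 3.14, 3.14].

### API

Orientations are given as a 3x3 rotation matrix whose columns are the frame's x, y, z axes.
In Python, from rig import robot, imaging gives the robot as it stands. The module is installed in compiled form; this text tells all that it offers.
- The arm moves only by the shell command python3 -m creep 'ROWS' [FORCE]. ROWS is JSON, a list of rows, each a list of 3 entries, a list of its own where there are three numbers: the finger opening in m, from 0 to 0.0918, then the shift along the tool's x, y, z in m, then the turn, a rotation vector about the tool's x, y, z in degrees. A call has exactly 10 rows; each row shifts and turns the pose as measured when the row begins, along the tool's axes as they then stand; what a row does not reach is not made up. A row lasts 1/10 s, in which the tool goes at most 50 mm and 8.59 degrees, less where a joint would pass 70% of its speed; a pose out of reach is approached as far as the arm can. A call is refused whole if a number of a shift passes 0.05 or a number of a turn 8.59, either way. A call with a gripper value outside its range is refused whole. The fingers move at their own pace and stop on an object; FORCE is the grip in N (left out, the last holds). Time passes only in rows, so rows that do not move let the fingers close, or fill a call up. It gives the time, the measured TCP pose, the force and the opening at its end, in the units of the state.
- robot.get_state(): the state, without advancing time (a new reading comes with each control period).
- imaging.get_image(name): name is "scene" or "top" or "wrist"; returns a dict with "frame" (420x560x3 uint8, blue, green, red), "range_z" (420x560 float32, m along the optical axis (not along the pixel's ray), 0 where there is no reading), "camera_matrix" (3x3 intrinsics, pixels), "dist" ([k1, k2, p1, p2, k3] as OpenCV has them; the pictures are not rectified), "position" and "rotation" of the camera in the world. Camera axes: x right, y down, z forward; pixel columns grow to the right and rows downward; lengths in m; the calibration is good to about 2 mm. A picture is of the moment at which its call begins.
- robot.sign_off(): hands the job in, once; it reports no verdict.
Trained networks look in a picture, given as the dict that the camera call returned (one of the last four; its "shot" number tells which), for a name from the list of things; names that differ only in an ending like _2 or _b are one class to them, and where a whole thing is asked for, a point or a joint stands for the part that bears it (a point fixed in the world has none). Each returns a list of dicts, best first, with "conf" (0 to 1); they miss things now and then, are a little off and sometimes report something else, mostly with a low value. They report only what shows in the picture. A call takes as long as a camera call. They do not tell look-alikes from the thing itself.
- imaging.search_frame(target, picture): "at" ([row, column] in pixels, amid what is visible of it).
- imaging.trace(target, picture): "region" (420x560 bool, what is visible of it) and "at" ([row, column] in pixels, amid what is visible of it).
The state is a dict: "clock": time; "q": joint angles; "qd": joint speeds; "joint_torque": joint torques, N m; "ee_pos": TCP position; "eef_rot": TCP orientation; "contact_force": force on the tool from outside, world axes, zero at the start; "moment": the same for the moment, N m; "grip_width": finger opening in m.
Only numpy, scipy, OpenCV 4.12 (cv2) and the standard library are available. Lean on these libraries where they do the work, as an engineer would, in place of code of your own. Each camera call takes 0.05 s, during which the arm holds its last target. There are 200 camera calls.

## Working session

There is one attempt and no reset: what is moved stays moved. The work goes in short steps, Python scripts to look and compute and a shell command to move; the robot and the scene stay as the last step left them, time stands still between calls to the robot, and variables do not carry over. Pictures are saved under pics/ and viewed, about 8 in all and at most 12, crops included, and the job is handed in when it is done.

```bash
mkdir -p pics
cat > h.py <<'E'
from rig import robot, imaging
import cv2, numpy as np
def world(p, px, z=None):
    # px: Nx2 (row,col); uses range if z None else intersect plane z
    px=np.atleast_2d(np.array(px,float)); K=p["camera_matrix"]; 
    u=cv2.undistortPoints(px[:,None,::-1].copy(),np.array(K),np.array(p["dist"]))[:,0]
    d=np.c_[u,np.ones(len(u))]; R=np.array(p["rotation"]); c=np.array(p["position"])
    if z is None:
        r=p["range_z"][px[:,0].astype(int),px[:,1].astype(int)]; return c+(d*r[:,None])@R.T
    w=d@R.T; return c+w*((z-c[2])/w[:,2])[:,None]
def cloud(p,mask=None):
    m=p["range_z"]>0
    if mask is not None: m&=mask
    return world(p,np.argwhere(m))
E
python3 - <<'E'
from h import *
s=robot.get_state(); print(s["clock"],s["ee_pos"],s["eef_rot"],s["contact_force"])
ps={n:imaging.get_image(n) for n in("top","scene")}
for n,p in ps.items():
    im=p["frame"].copy()
    for t in("holder","spacer","lens_blank","retaining_ring"):
        for d in imaging.trace(t,p)[:4]:
            c=cloud(p,d["region"]); a=np.array(d["at"])
            print(n,t,round(d["conf"],2),a.round(),c.mean(0).round(3) if len(c) else None,c.min(0).round(3),c.max(0).round(3)) if len(c) else print(n,t,d["conf"],a,"nodepth")
            cv2.putText(im,t[:3],(int(a[1]),int(a[0])),0,.4,(0,0,255),1)
    cv2.imwrite(f"pics/{n}1.png",im); print(n,p["position"])
E
```

```text
0.0 [0.24775816 0.57326646 0.25095012] [[ 3.96677599e-01  9.17957885e-01 -4.50718337e-04]
 [ 9.17956666e-01 -3.96677812e-01 -1.50736289e-03]
 [-1.56248562e-03  1.84197190e-04 -9.99998762e-01]] [0.48400084 0.03661462 0.3769451 ]
top holder 0.67 [183. 315.] [ 0.535 -0.068  0.01 ] [ 0.482 -0.122 -0.002] [ 0.59  -0.014  0.023]
top holder 0.62 [279. 302.] [ 0.362 -0.051  0.01 ] [ 0.308 -0.105  0.001] [0.414 0.002 0.024]
top holder 0.59 [176. 222.] [0.547 0.091 0.011] [ 0.489  0.034 -0.003] [0.608 0.151 0.023]
top spacer 0.57 [172. 317.] [ 0.538 -0.069  0.012] [ 0.513 -0.092  0.005] [ 0.563 -0.045  0.017]
top lens_blank 0.88 [213. 146.] [0.471 0.218 0.022] [ 0.452  0.2   -0.001] [0.49  0.24  0.029]
top retaining_ring 0.73 [215. 405.] [ 0.489 -0.228  0.016] [ 0.46  -0.259  0.002] [ 0.518 -0.2    0.021]
top [ 0.40314254 -0.01059322  0.9008567 ]
scene holder 0.95 [211. 232.] [ 0.541 -0.059  0.011] [ 0.479 -0.127 -0.001] [ 0.589 -0.012  0.021]
scene holder 0.7 [166. 323.] [ 0.366 -0.043  0.011] [ 0.302 -0.107 -0.001] [0.415 0.004 0.022]
scene holder 0.7 [272. 301.] [0.552 0.098 0.011] [ 0.487  0.034 -0.001] [0.607 0.154 0.022]
scene spacer 0.65 [199. 237.] [ 0.535 -0.069  0.012] [ 0.508 -0.096  0.006] [ 0.559 -0.043  0.015]
scene lens_blank 0.68 [294. 407.] [0.474 0.225 0.019] [ 0.43   0.199 -0.002] [0.491 0.243 0.027]
scene retaining_ring 0.59 [150. 200.] [ 0.492 -0.222  0.013] [ 0.446 -0.273 -0.001] [ 0.519 -0.197  0.019]
scene [0.86089344 0.37636491 0.55408986]
```

View pics/top1.png

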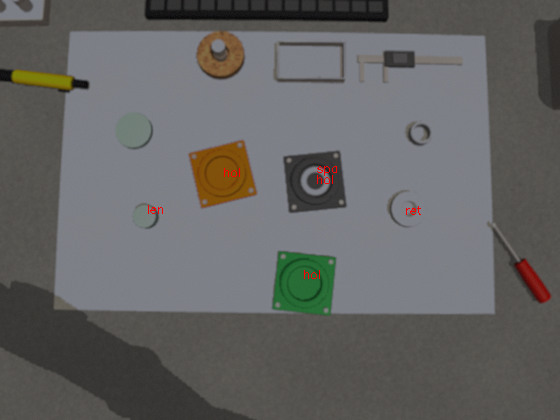

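```bash
cat > m.py <<'E'
from h import *
def circ(p,t,z,near=None):
    """circle fit on convex hull of points within 3 mm below/above top height z"""
    out=[]
    for d in imaging.trace(t,p):
        c=cloud(p,d["region"]); c=c[abs(c[:,2]-z)<.005]
        if len(c)<20: continue
        (x,y),r=cv2.minEnclosingCircle(c[:,:2].astype(np.float32))
        # mask-ellipse centre projected on plane z
        q=world(p,np.argwhere(d["region"]),z)
        out.append((round(d["conf"],2),np.round([x,y,r,*np.median(c[:,:2],0),*((c.min(0)+c.max(0))/2)[:2]],4)))
    return out
E
python3 - <<'E'
from m import *
p=imaging.get_image("top")
for t,z in(("holder",.018),("spacer",.012),("lens_blank",.024),("retaining_ring",.016)): print(t,circ(p,t,z))
E
```

```text
holder [(0.96, array([ 0.5366, -0.0686,  0.041 ,  0.5366, -0.0682,  0.5365, -0.0684])), (0.86, array([0.5485, 0.092 , 0.0412, 0.5486, 0.0925, 0.5484, 0.0914])), (0.82, array([ 0.3672, -0.0562,  0.0479,  0.3617, -0.0516,  0.3621, -0.0515]))]
spacer [(0.6, array([ 0.5372, -0.0686,  0.025 ,  0.536 , -0.0679,  0.537 , -0.0687])), (0.58, array([0.4706, 0.2156, 0.0194, 0.4639, 0.203 , 0.4706, 0.2098]))]
lens_blank [(0.63, array([0.4715, 0.2192, 0.0196, 0.4712, 0.2192, 0.4705, 0.2192]))]
retaining_ring [(0.86, array([ 0.49  , -0.2299,  0.0313,  0.4891, -0.2288,  0.4898, -0.229 ])), (0.56, array([ 0.5389, -0.0698,  0.0619,  0.5367, -0.0691,  0.5389, -0.0703]))]
```

```bash
r='[0.0918,[-0.0236,0.0345,0],[0,0,0]]' ; python3 -m creep '[[0.0918,[-0.024,0.034,0],[0,0,0]],[0.0918,[-0.024,0.034,0],[0,0,0]],[0.0918,[-0.024,0.034,0],[0,0,0]],[0.0918,[-0.024,0.034,0],[0,0,0]],[0.0918,[-0.024,0.034,0],[0,0,0]],[0.0918,[-0.024,0.034,0],[0,0,0]],[0.0918,[-0.024,0.034,0],[0,0,0]],[0.0918,[-0.024,0.034,0],[0,0,0]],[0.0918,[-0.024,0.034,0],[0,0,0]],[0.0918,[-0.024,0.034,0],[0,0,0]]]'
```

```text
clock: 1.75
ee_pos: [0.4692, 0.2132, 0.2511]
eef_rot: [[0.385, 0.923, 0.0], [0.923, -0.385, 0.006], [0.006, -0.002, -1.0]]
contact_force: [0.7, 0.8, -0.0]
grip_width: 0.0919
```

```bash
cat >> m.py <<'E'
def delta(x,y,z):
    s=robot.get_state(); R=np.array(s["eef_rot"]); e=np.array(s["ee_pos"])
    print("t",s["clock"],"ee",e.round(4),"tilt z",R[:,2].round(4),"tool shift to go",(R.T@(np.array([x,y,z])-e)).round(4),"width",s["grip_width"],"F",np.round(s["contact_force"],1))
E
python3 - <<'E'
from m import *
for n in("wrist","top"):
    p=imaging.get_image(n); print(n,circ(p,"lens_blank",.024))
    cv2.imwrite(f"pics/{n}2.png",p["frame"])
delta(.471,.219,.034)
E
```

```text
wrist [(0.63, array([0.4698, 0.2224, 0.0199, 0.4691, 0.2226, 0.4696, 0.2223]))]
top []
t 1.95 ee [0.4689 0.2139 0.2509] tilt z [ 1.0e-04  5.8e-03 -1.0e+00] tool shift to go [0.0044 0.0004 0.2169] width 0.09143560917520724 F [0.2 0.6 0.5]
```

View pics/wrist2.png

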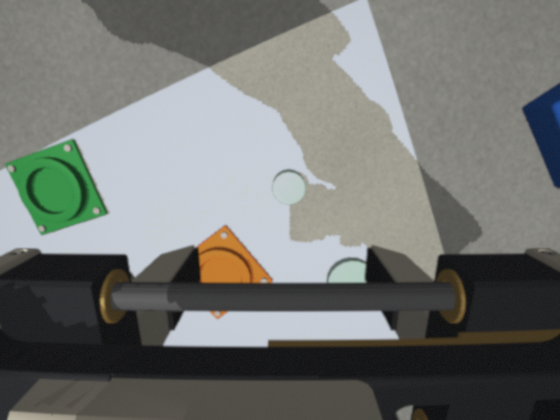

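```bash
python3 -m creep '[[0.0918,[0.007,-0.001,0],[-0.13,-0.31,0]],[0.0918,[0,0,0.02],[0,0,0]],[0.0918,[0,0,0.02],[0,0,0]],[0.0918,[0,0,0.02],[0,0,0]],[0.0918,[0,0,0.02],[0,0,0]],[0.0918,[0,0,0.02],[0,0,0]],[0.0918,[0,0,0.02],[0,0,0]],[0.0918,[0,0,0.02],[0,0,0]],[0.0918,[0,0,0.02],[0,0,0]],[0.0918,[0,0,0],[0,0,0]]]' 15
python3 - <<'E'
from m import *
p=imaging.get_image("wrist"); print(circ(p,"lens_blank",.024))
p=imaging.get_image("scene"); print(circ(p,"lens_blank",.024))
delta(.4703,.2208,.034)
E
```

```text
clock: 2.95
ee_pos: [0.4643, 0.2447, 0.0858]
eef_rot: [[0.36, 0.933, 0.0], [0.933, -0.36, 0.007], [0.007, -0.003, -1.0]]
contact_force: [0.1, -0.3, 0.5]
grip_width: 0.0919
[(0.66, array([0.4696, 0.2218, 0.0201, 0.4682, 0.223 , 0.4691, 0.2222]))]
[(0.7, array([0.4695, 0.223 , 0.0208, 0.4716, 0.2237, 0.4695, 0.2233]))]
t 3.15 ee [0.4668 0.2443 0.089 ] tilt z [ 0.0051  0.0101 -0.9999] tool shift to go [-0.0213  0.0117  0.0548] width 0.09207887073686802 F [-0.5 -0.3  0.1]
```

```bash
python3 -m creep '[[0.0918,[-0.004,0.002,0],[-0.1,-0.2,0]],[0.0918,[-0.004,0.002,0],[-0.1,-0.2,0]],[0.0918,[-0.004,0.002,0],[0,0,0]],[0.0918,[-0.004,0.002,0],[0,0,0]],[0.0918,[-0.004,0.002,0],[0,0,0]],[0.0918,[0,0,0],[0,0,0]],[0.0918,[0,0,0],[0,0,0]],[0.0918,[0,0,0],[0,0,0]],[0.0918,[0,0,0],[0,0,0]],[0.0918,[0,0,0],[0,0,0]]]' 15
python3 - <<'E'
from m import *
delta(.4697,.222,.034)
p=imaging.get_image("wrist"); print(circ(p,"lens_blank",.024))
delta(.4697,.222,.034)
print(np.round(robot.get_state()["qd"],3))
E
```

```text
clock: 4.15
ee_pos: [0.4708, 0.2204, 0.0921]
eef_rot: [[0.363, 0.932, 0.01], [0.932, -0.363, 0.004], [0.008, 0.008, -1.0]]
contact_force: [1.5, -0.4, -0.1]
grip_width: 0.0917
t 4.15 ee [0.4708 0.2204 0.0921] tilt z [ 0.0103  0.0044 -0.9999] tool shift to go [ 0.0006 -0.0021  0.0581] width 0.09172060906757772 F [ 1.5 -0.4 -0.1]
[(0.77, array([0.4696, 0.2221, 0.02  , 0.4686, 0.2225, 0.4697, 0.2223]))]
t 4.25 ee [0.4708 0.2204 0.0921] tilt z [ 0.0103  0.0043 -0.9999] tool shift to go [ 0.0006 -0.0021  0.0581] width 0.09176797285181734 F [-0.6  0.5 -0.1]
[-0.     0.001  0.001  0.001  0.     0.     0.002]
```

```bash
python3 -m creep '[[0.0918,[0,-0.002,0.006],[0.46,-0.45,0]],[0.0918,[0,0,0.006],[0,0,0]],[0.0918,[0,0,0.006],[0,0,0]],[0.0918,[0,0,0.006],[0,0,0]],[0.0918,[0,0,0.006],[0,0,0]],[0.0918,[0,0,0.006],[0,0,0]],[0.0918,[0,0,0.006],[0,0,0]],[0.0918,[0,0,0],[0,0,0]],[0.0918,[0,0,0],[0,0,0]],[0.0918,[0,0,0],[0,0,0]]]' 15
python3 - <<'E'
from m import *
delta(.4697,.222,.034)
E
```

```text
clock: 5.25
ee_pos: [0.4683, 0.2211, 0.0453]
eef_rot: [[0.363, 0.932, -0.002], [0.932, -0.363, -0.001], [-0.002, -0.002, -1.0]]
contact_force: [-0.4, -0.8, -0.6]
grip_width: 0.0915
t 5.25 ee [0.4683 0.2211 0.0453] tilt z [-0.0024 -0.0013 -1.    ] tool shift to go [0.0013 0.001  0.0113] width 0.09146125314920465 F [-0.4 -0.8 -0.6]
```

```bash
python3 -m creep '[[0.0918,[0.001,0.001,0.004],[0,0,0]],[0.0918,[0,0,0.004],[0,0,0]],[0.0918,[0,0,0.003],[0,0,0]],[0.0918,[0,0,0],[0,0,0]],[0.03,[0,0,0],[0,0,0]],[0.03,[0,0,0],[0,0,0]],[0.03,[0,0,0],[0,0,0]],[0.03,[0,0,0],[0,0,0]],[0.03,[0,0,0],[0,0,0]],[0.03,[0,0,0],[0,0,0]]]' 15
python3 - <<'E'
from m import *
delta(.4697,.222,.034)
E
```

```text
clock: 6.25
ee_pos: [0.4703, 0.222, 0.0342]
eef_rot: [[0.363, 0.932, -0.001], [0.932, -0.363, -0.0], [-0.001, -0.001, -1.0]]
contact_force: [-0.1, -0.3, -0.1]
grip_width: 0.0482
t 6.25 ee [0.4703 0.222  0.0342] tilt z [-9.e-04 -4.e-04 -1.e+00] tool shift to go [-0.0002 -0.0005  0.0002] width 0.048228378226915856 F [-0.1 -0.3 -0.1]
```

```bash
python3 -m creep '[[0.03,[0,0,0],[0,0,0]],[0.03,[0,0,0],[0,0,0]],[0.03,[0,0,0],[0,0,0]],[0.03,[0,0,0],[0,0,0]],[0.03,[0,0,-0.005],[0,0,0]],[0.03,[0,0,-0.012],[0,0,0]],[0.03,[0,0,-0.012],[0,0,0]],[0.03,[0,0,-0.012],[0,0,0]],[0.03,[0,0,-0.012],[0,0,0]],[0.03,[0,0,-0.006],[0,0,0]]]' 20
python3 - <<'E'
from m import *
p=imaging.get_image("wrist"); cv2.imwrite("pics/w3.png",p["frame"])
p=imaging.get_image("scene"); print(circ(p,"holder",.018))
delta(.5366,-.0685,.09)
E
```

```text
clock: 7.25
ee_pos: [0.4702, 0.222, 0.0987]
eef_rot: [[0.363, 0.932, -0.001], [0.932, -0.363, -0.0], [-0.001, -0.001, -1.0]]
contact_force: [0.7, -0.9, -0.1]
grip_width: 0.0392
[(0.88, array([ 0.5356, -0.0676,  0.0428,  0.5373, -0.0642,  0.535 , -0.0664])), (0.87, array([ 0.3605, -0.0497,  0.042 ,  0.3636, -0.0474,  0.3609, -0.0502])), (0.69, array([0.5469, 0.0939, 0.0414, 0.5505, 0.0968, 0.547 , 0.0936]))]
t 7.4 ee [0.47   0.2219 0.0975] tilt z [-1.3e-03 -6.0e-04 -1.0e+00] tool shift to go [-0.2464  0.1675  0.0076] width 0.038978951787207644 F [ 0.5 -0.8 -0.3]
```

View pics/w3.png

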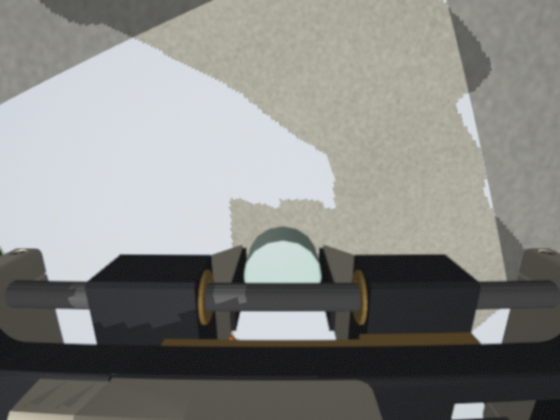

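```bash
python3 -m creep '[[0.03,[-0.015,0.01,0],[0,0,0]],[0.03,[-0.03,0.02,0],[0,0,0]],[0.03,[-0.035,0.024,0],[0,0,0]],[0.03,[-0.035,0.024,0],[0,0,0]],[0.03,[-0.035,0.024,0],[0,0,0]],[0.03,[-0.035,0.024,0],[0,0,0]],[0.03,[-0.03,0.02,0],[0,0,0]],[0.03,[-0.015,0.01,0],[0,0,0]],[0.03,[0,0,0],[0,0,0]],[0.03,[0,0,0],[0,0,0]]]' 20
python3 - <<'E'
from m import *
p=imaging.get_image("wrist"); cv2.imwrite("pics/w4.png",p["frame"]); print(circ(p,"holder",.018),circ(p,"spacer",.012))
delta(.5366,-.0685,.09)
E
```

```text
clock: 8.4
ee_pos: [0.5316, -0.0577, 0.0918]
eef_rot: [[0.359, 0.933, -0.009], [0.933, -0.359, -0.001], [-0.004, -0.008, -1.0]]
contact_force: [-0.3, 0.9, 0.1]
grip_width: 0.0394
[(0.84, array([0.5469, 0.0923, 0.0416, 0.5431, 0.0923, 0.547 , 0.0917])), (0.82, array([ 0.5312, -0.067 ,  0.0408,  0.5104, -0.0561,  0.5229, -0.0672])), (0.64, array([ 0.3738, -0.0562,  0.0378,  0.39  , -0.0623,  0.3804, -0.0566]))] [(0.6, array([ 0.5317, -0.0674,  0.0247,  0.5201, -0.0675,  0.5242, -0.0674]))]
t 8.55 ee [ 0.5317 -0.0563  0.0921] tilt z [-8.3e-03 -8.0e-04 -1.0e+00] tool shift to go [-0.0096  0.0089  0.0021] width 0.03907138407588319 F [-0.9 -0.5  0.4]
```

```bash
python3 -m creep '[[0.03,[-0.005,0.004,0],[-0.4,0.2,0]],[0.03,[-0.004,0.003,0],[0,0,0]],[0.03,[0,0,0],[0,0,0]],[0.03,[0,0,0.004],[0,0,0]],[0.03,[0,0,0.005],[0,0,0]],[0.03,[0,0,0.005],[0,0,0]],[0.03,[0,0,0.005],[0,0,0]],[0.03,[0,0,0.003],[0,0,0]],[0.03,[0,0,0],[0,0,0]],[0.03,[0,0,0],[0,0,0]]]' 20
python3 - <<'E'
from m import *
for n in("scene","top"):
    p=imaging.get_image(n); cv2.imwrite(f"pics/{n}5.png",cv2.resize(p["frame"][120:300,140:400],None,fx=3,fy=3)); print(circ(p,"holder",.018),circ(p,"lens_blank",.06))
delta(.5355,-.067,.0462)
E
```

```text
clock: 9.55
ee_pos: [0.5349, -0.0641, 0.0675]
eef_rot: [[0.351, 0.937, -0.001], [0.937, -0.351, 0.001], [0.001, -0.002, -1.0]]
contact_force: [-0.2, 0.2, -1.0]
grip_width: 0.0392
[(0.98, array([ 0.5359, -0.066 ,  0.0413,  0.5516, -0.049 ,  0.5371, -0.0661])), (0.73, array([ 0.3613, -0.05  ,  0.0425,  0.3635, -0.0467,  0.3606, -0.0493]))] []
[(0.68, array([0.548 , 0.091 , 0.058 , 0.5483, 0.092 , 0.5449, 0.091 ]))] []
t 9.85 ee [ 0.5351 -0.0641  0.0678] tilt z [-5.0e-04  1.4e-03 -1.0e+00] tool shift to go [-0.0026  0.0014  0.0216] width 0.0394826157130702 F [ 0.5  1.1 -1.1]
```

View pics/scene5.png

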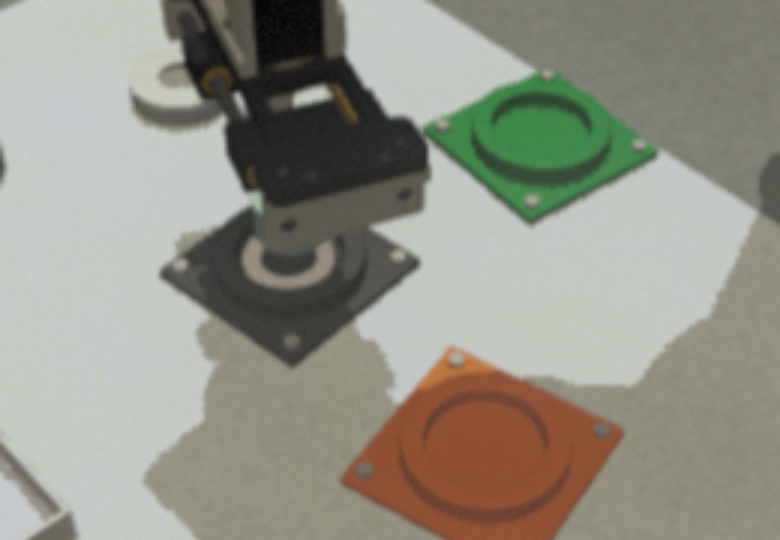

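```bash
python3 -m creep '[[0.03,[-0.002,0.001,0.002],[0,0,0]],[0.03,[0,0,0.003],[0,0,0]],[0.03,[0,0,0.003],[0,0,0]],[0.03,[0,0,0.003],[0,0,0]],[0.03,[0,0,0.003],[0,0,0]],[0.03,[0,0,0.003],[0,0,0]],[0.03,[0,0,0.002],[0,0,0]],[0.03,[0,0,0],[0,0,0]],[0.03,[0,0,0],[0,0,0]],[0.03,[0,0,0],[0,0,0]]]' 20
python3 - <<'E'
from m import *
delta(.5357,-.0665,.0462)
E
```

```text
clock: 10.85
ee_pos: [0.5353, -0.0665, 0.047]
eef_rot: [[0.351, 0.937, -0.001], [0.937, -0.351, 0.001], [0.001, -0.001, -1.0]]
contact_force: [0.2, -0.5, -1.1]
grip_width: 0.0391
t 10.85 ee [ 0.5353 -0.0665  0.047 ] tilt z [-6.0e-04  1.4e-03 -1.0e+00] tool shift to go [0.0001 0.0004 0.0008] width 0.039068638696489764 F [ 0.2 -0.5 -1.1]
```

Fz baseline is about -1. Feeling for contact in small steps.

```bash
python3 -m creep '[[0.03,[0,0,0.0005],[0,0,0]],[0.03,[0,0,0.0005],[0,0,0]],[0.03,[0,0,0.0005],[0,0,0]],[0.03,[0,0,0],[0,0,0]],[0.03,[0,0,0],[0,0,0]],[0.03,[0,0,0],[0,0,0]],[0.03,[0,0,0],[0,0,0]],[0.03,[0,0,0],[0,0,0]],[0.03,[0,0,0],[0,0,0]],[0.03,[0,0,0],[0,0,0]]]' 20
python3 - <<'E'
from m import *
delta(.5357,-.0665,.0462)
E
```

```text
clock: 11.85
ee_pos: [0.5357, -0.0665, 0.0462]
eef_rot: [[0.351, 0.936, 0.0], [0.936, -0.351, 0.001], [0.002, -0.0, -1.0]]
contact_force: [-0.4, 1.5, 0.3]
grip_width: 0.0394
t 11.85 ee [ 0.5357 -0.0665  0.0462] tilt z [ 5.0e-04  1.5e-03 -1.0e+00] tool shift to go [0. 0. 0.] width 0.03935069422764567 F [-0.4  1.5  0.3]
```

```bash
python3 -m creep '[[0.03,[0,0,0.0005],[0,0,0]],[0.03,[0,0,0.0005],[0,0,0]],[0.03,[0,0,0],[0,0,0]],[0.03,[0,0,0],[0,0,0]],[0.05,[0,0,0],[0,0,0]],[0.0918,[0,0,0],[0,0,0]],[0.0918,[0,0,0],[0,0,0]],[0.0918,[0,0,0],[0,0,0]],[0.0918,[0,0,0],[0,0,0]],[0.0918,[0,0,0],[0,0,0]]]' 10; python3 -m creep '[[0.0918,[0,0,0],[0,0,0]],[0.0918,[0,0,-0.005],[0,0,0]],[0.0918,[0,0,-0.01],[0,0,0]],[0.0918,[0,0,-0.015],[0,0,0]],[0.0918,[0,0,-0.02],[0,0,0]],[0.0918,[0,0,-0.02],[0,0,0]],[0.0918,[0,0,-0.02],[0,0,0]],[0.0918,[0,0,-0.015],[0,0,0]],[0.0918,[0,0,-0.005],[0,0,0]],[0.0918,[0,0,0],[0,0,0]]]'
python3 - <<'E'
from m import *
p=imaging.get_image("wrist"); cv2.imwrite("pics/w6.png",p["frame"]); print("lens",circ(p,"lens_blank",.036),"holder",circ(p,"holder",.018))
p=imaging.get_image("scene"); print(circ(p,"lens_blank",.036)); print(circ(p,"retaining_ring",.016))
delta(.489,-.228,.16)
E
```

```text
clock: 12.85
ee_pos: [0.5359, -0.0665, 0.046]
eef_rot: [[0.351, 0.936, 0.001], [0.936, -0.351, 0.002], [0.002, 0.0, -1.0]]
contact_force: [-0.3, -0.8, 0.1]
grip_width: 0.0828
clock: 13.85
ee_pos: [0.5357, -0.067, 0.1656]
eef_rot: [[0.351, 0.936, 0.004], [0.936, -0.351, 0.002], [0.003, 0.003, -1.0]]
contact_force: [0.8, 0.1, -0.7]
grip_width: 0.0913
lens [(0.68, array([ 0.5352, -0.0664,  0.0199,  0.5344, -0.066 ,  0.5351, -0.0663]))] holder [(0.9, array([ 0.5345, -0.0675,  0.041 ,  0.5318, -0.0665,  0.5345, -0.0675])), (0.8, array([ 0.3614, -0.051 ,  0.0407,  0.3848, -0.062 ,  0.3733, -0.0519])), (0.73, array([0.5466, 0.0921, 0.0416, 0.5446, 0.0925, 0.547 , 0.092 ]))]
[(0.93, array([ 0.5348, -0.0652,  0.021 ,  0.5369, -0.0634,  0.5356, -0.0653]))]
[(0.9, array([ 0.4874, -0.2278,  0.0323,  0.4905, -0.2248,  0.4881, -0.2281])), (0.55, array([ 0.5382, -0.0627,  0.0193,  0.548 , -0.0517,  0.539 , -0.0607]))]
t 14.15 ee [ 0.5349 -0.0669  0.1637] tilt z [ 2.0e-04  1.6e-03 -1.0e+00] tool shift to go [-0.167   0.0136  0.0035] width 0.09181496394270333 F [-0.5 -0.7 -0. ]
```

View pics/w6.png

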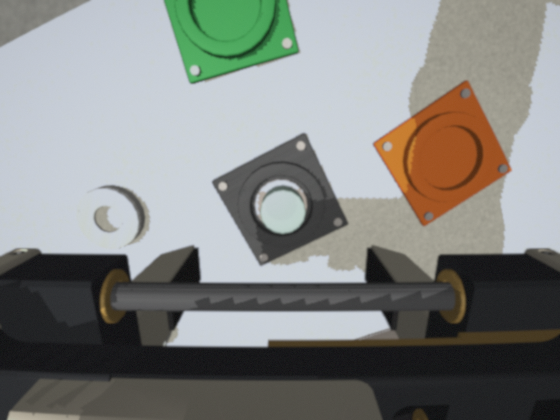

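```bash
python3 -m creep '[[0.0918,[-0.012,0.001,0],[0,0,0]],[0.0918,[-0.024,0.002,0],[0,0,0]],[0.0918,[-0.024,0.002,0],[0,0,0]],[0.0918,[-0.024,0.002,0],[0,0,0]],[0.0918,[-0.024,0.002,0],[0,0,0]],[0.0918,[-0.024,0.002,0],[0,0,0]],[0.0918,[-0.024,0.002,0],[0,0,0]],[0.0918,[-0.012,0.001,0],[0,0,0]],[0.0918,[0,0,0],[0,0,0]],[0.0918,[0,0,0],[0,0,0]]]'
python3 - <<'E'
from m import *
p=imaging.get_image("wrist"); print(circ(p,"retaining_ring",.016),circ(p,"lens_blank",.036))
delta(.489,-.228,.028)
E
```

```text
clock: 15.15
ee_pos: [0.4823, -0.2404, 0.1595]
eef_rot: [[0.353, 0.936, -0.008], [0.936, -0.353, 0.001], [-0.002, -0.008, -1.0]]
contact_force: [0.2, 0.6, -0.0]
grip_width: 0.092
[(0.65, array([ 0.4882, -0.229 ,  0.0311,  0.4863, -0.2283,  0.488 , -0.229 ]))] [(0.7, array([ 0.5345, -0.0673,  0.0204,  0.5339, -0.0683,  0.5348, -0.0671]))]
t 15.3 ee [ 0.4828 -0.2395  0.1596] tilt z [-0.0074  0.0013 -1.    ] tool shift to go [0.0131 0.0027 0.1316] width 0.09198105559844102 F [-0.2  0.7 -0.1]
```

```bash
python3 -m creep '[[0.0918,[0.006,0.001,0],[-0.42,0.1,0]],[0.0918,[0.006,0,0.005],[0,0,0]],[0.0918,[0,0,0.013],[0,0,0]],[0.0918,[0,0,0.016],[0,0,0]],[0.0918,[0,0,0.016],[0,0,0]],[0.0918,[0,0,0.016],[0,0,0]],[0.0918,[0,0,0.012],[0,0,0]],[0.0918,[0,0,0.006],[0,0,0]],[0.0918,[0,0,0],[0,0,0]],[0.0918,[0,0,0],[0,0,0]]]' 15
python3 - <<'E'
from m import *
p=imaging.get_image("wrist"); print(circ(p,"retaining_ring",.016)); cv2.imwrite("pics/w7.png",p["frame"])
delta(.4881,-.2288,.028)
E
```

```text
clock: 16.3
ee_pos: [0.4931, -0.2176, 0.0716]
eef_rot: [[0.339, 0.941, 0.004], [0.941, -0.339, 0.003], [0.004, 0.002, -1.0]]
contact_force: [-0.3, 0.0, 1.0]
grip_width: 0.0918
[(0.95, array([ 0.488 , -0.229 ,  0.031 ,  0.4851, -0.2277,  0.488 , -0.229 ]))]
t 16.4 ee [ 0.4932 -0.2178  0.0719] tilt z [ 0.0044  0.0032 -1.    ] tool shift to go [-0.0123 -0.0012  0.0438] width 0.09159713733539497 F [0.1 0.2 0.2]
```

```bash
python3 -m creep '[[0.0918,[-0.006,-0.001,0],[0.17,-0.26,0]],[0.0918,[-0.006,0,0],[0,0,0]],[0.0918,[0,0,0.004],[0,0,0]],[0.0918,[0,0,0.004],[0,0,0]],[0.0918,[0,0,0.004],[0,0,0]],[0.0918,[0,0,0.004],[0,0,0]],[0.0918,[0,0,0.003],[0,0,0]],[0.0918,[0,0,0],[0,0,0]],[0.0918,[0,0,0],[0,0,0]],[0.0918,[0,0,0],[0,0,0]]]' 15
python3 - <<'E'
from m import *
delta(.488,-.229,.028)
E
```

```text
clock: 17.4
ee_pos: [0.4884, -0.2304, 0.0523]
eef_rot: [[0.34, 0.94, 0.002], [0.94, -0.34, -0.001], [-0.0, 0.002, -1.0]]
contact_force: [0.2, -1.0, 0.1]
grip_width: 0.0916
t 17.4 ee [ 0.4884 -0.2304  0.0523] tilt z [ 0.0017 -0.0011 -1.    ] tool shift to go [ 0.0012 -0.0009  0.0243] width 0.09163359562274793 F [ 0.2 -1.   0.1]
```

```bash
python3 -m creep '[[0.0918,[0.001,-0.001,0.004],[0,0,0]],[0.0918,[0,0,0.004],[0,0,0]],[0.0918,[0,0,0.004],[0,0,0]],[0.0918,[0,0,0.004],[0,0,0]],[0.0918,[0,0,0.004],[0,0,0]],[0.0918,[0,0,0.003],[0,0,0]],[0.0918,[0,0,0],[0,0,0]],[0.0918,[0,0,0],[0,0,0]],[0.0918,[0,0,0],[0,0,0]],[0.0918,[0,0,0],[0,0,0]]]' 15
python3 - <<'E'
from m import *
delta(.488,-.229,.028)
E
```

```text
clock: 18.4
ee_pos: [0.4879, -0.2291, 0.0273]
eef_rot: [[0.34, 0.94, 0.002], [0.94, -0.34, -0.001], [-0.0, 0.002, -1.0]]
contact_force: [0.5, -0.2, 0.1]
grip_width: 0.0919
t 18.4 ee [ 0.4879 -0.2291  0.0273] tilt z [ 0.0019 -0.0012 -1.    ] tool shift to go [ 0.0001  0.     -0.0007] width 0.09193782348199336 F [ 0.5 -0.2  0.1]
```

```bash
python3 -m creep '[[0.0918,[0,0,-0.0015],[0.13,0,0]],[0.0918,[0,0,0],[0,0,0]],[0.052,[0,0,0],[0,0,0]],[0.052,[0,0,0],[0,0,0]],[0.052,[0,0,0],[0,0,0]],[0.052,[0,0,0],[0,0,0]],[0.052,[0,0,0],[0,0,0]],[0.052,[0,0,0],[0,0,0]],[0.052,[0,0,0],[0,0,0]],[0.052,[0,0,0],[0,0,0]]]' 20;  python3 - <<'E'
from m import *
delta(.488,-.229,.028)
E
python3 -m creep '[[0.052,[0,0,-0.004],[0,0,0]],[0.052,[0,0,-0.008],[0,0,0]],[0.052,[0,0,-0.012],[0,0,0]],[0.052,[0,0,-0.012],[0,0,0]],[0.052,[0,0,-0.012],[0,0,0]],[0.052,[0,0,-0.012],[0,0,0]],[0.052,[0,0,-0.008],[0,0,0]],[0.052,[0,0,-0.004],[0,0,0]],[0.052,[0,0,0],[0,0,0]],[0.052,[0,0,0],[0,0,0]]]'
python3 - <<'E'
from m import *
p=imaging.get_image("wrist"); print("ring",circ(p,"retaining_ring",.088),"lens",circ(p,"lens_blank",.036)); cv2.imwrite("pics/w8.png",p["frame"])
delta(.535,-.0667,.1)
E
```

```text
clock: 19.4
ee_pos: [0.4883, -0.2292, 0.0295]
eef_rot: [[0.34, 0.94, 0.001], [0.94, -0.34, -0.001], [-0.0, 0.001, -1.0]]
contact_force: [0.0, 0.9, -0.2]
grip_width: 0.0622
t 19.4 ee [ 0.4883 -0.2292  0.0295] tilt z [ 5.e-04 -6.e-04 -1.e+00] tool shift to go [ 0.0001 -0.0003  0.0015] width 0.06217947226841413 F [ 0.   0.9 -0.2]
clock: 20.4
ee_pos: [0.4887, -0.2293, 0.1096]
eef_rot: [[0.34, 0.94, 0.003], [0.94, -0.34, -0.001], [-0.0, 0.003, -1.0]]
contact_force: [0.3, 0.0, -0.7]
grip_width: 0.0618
ring [(0.68, array([ 0.4776, -0.2281,  0.0293,  0.4607, -0.2194,  0.4748, -0.2281]))] lens [(0.95, array([ 0.5353, -0.0664,  0.0209,  0.5338, -0.0684,  0.5353, -0.0668]))]
t 20.55 ee [ 0.4885 -0.2292  0.1092] tilt z [ 0.0022 -0.0011 -1.    ] tool shift to go [ 0.1687 -0.0115  0.0091] width 0.061942916397554226 F [-0.1 -0.1 -1.8]
```

View pics/w8.png

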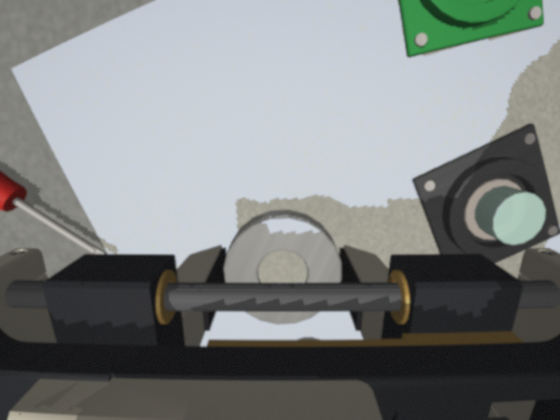

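```bash
python3 -m creep '[[0.052,[0.01,-0.001,0],[0.05,-0.1,0]],[0.052,[0.02,-0.0015,0],[0,0,0]],[0.052,[0.024,-0.002,0],[0,0,0]],[0.052,[0.024,-0.002,0],[0,0,0]],[0.052,[0.024,-0.002,0],[0,0,0]],[0.052,[0.024,-0.002,0],[0,0,0]],[0.052,[0.02,-0.001,0],[0,0,0]],[0.052,[0.01,0,0],[0,0,0]],[0.052,[0,0,0],[0,0,0]],[0.052,[0,0,0],[0,0,0]]]'
python3 - <<'E'
from m import *
delta(.5352,-.0664,.0535)
E
```

```text
clock: 21.55
ee_pos: [0.5307, -0.0676, 0.105]
eef_rot: [[0.339, 0.941, -0.006], [0.941, -0.339, -0.001], [-0.003, -0.005, -1.0]]
contact_force: [0.1, -1.1, -0.8]
grip_width: 0.0614
t 21.55 ee [ 0.5307 -0.0676  0.105 ] tilt z [-0.0062 -0.0013 -1.    ] tool shift to go [0.0028 0.0041 0.0515] width 0.06140661308887542 F [ 0.1 -1.1 -0.8]
```

```bash
python3 -m creep '[[0.052,[0.003,0.004,0],[-0.31,0.19,0]],[0.052,[0,0,0.004],[0,0,0]],[0.052,[0,0,0.005],[0,0,0]],[0.052,[0,0,0.005],[0,0,0]],[0.052,[0,0,0.005],[0,0,0]],[0.052,[0,0,0.004],[0,0,0]],[0.052,[0,0,0.003],[0,0,0]],[0.052,[0,0,0],[0,0,0]],[0.052,[0,0,0],[0,0,0]],[0.052,[0,0,0],[0,0,0]]]'
python3 - <<'E'
from m import *
p=imaging.get_image("scene"); cv2.imwrite("pics/s9.png",cv2.resize(p["frame"][150:280,160:320],None,fx=4,fy=4)); print("lens",circ(p,"lens_blank",.036),"ring",circ(p,"retaining_ring",.065))
delta(.5352,-.0664,.0535)
E
```

```text
clock: 22.55
ee_pos: [0.5344, -0.0706, 0.0761]
eef_rot: [[0.345, 0.939, -0.001], [0.939, -0.345, -0.002], [-0.002, -0.001, -1.0]]
contact_force: [1.0, -0.1, -0.2]
grip_width: 0.0617
lens [(0.74, array([ 0.5405, -0.0583,  0.0172,  0.5466, -0.0507,  0.541 , -0.0568]))] ring [(0.72, array([ 0.5553, -0.0764,  0.0206,  0.5571, -0.0759,  0.5567, -0.0764]))]
t 22.7 ee [ 0.5345 -0.0706  0.0762] tilt z [-9.0e-04 -1.5e-03 -1.0e+00] tool shift to go [ 0.0043 -0.0008  0.0227] width 0.06154139027886793 F [0.4 0.9 0.2]
```

View pics/s9.png

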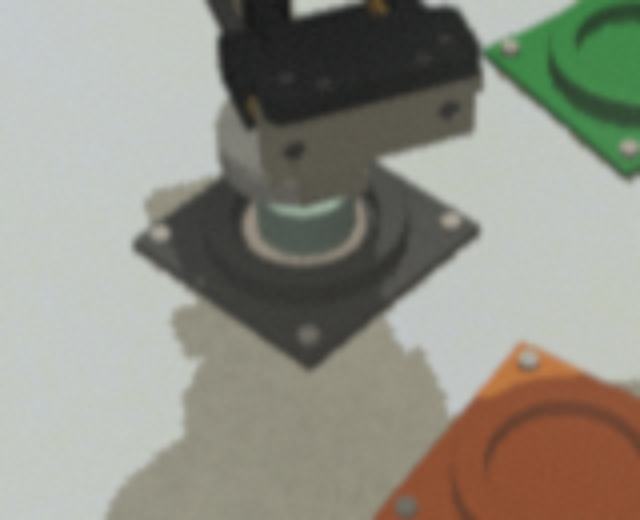

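```bash
python3 -m creep '[[0.052,[0.0042,-0.001,0],[-0.07,-0.09,0]],[0.052,[0,0,0.002],[0,0,0]],[0.052,[0,0,0.003],[0,0,0]],[0.052,[0,0,0.002],[0,0,0]],[0.052,[0,0,0],[0,0,0]],[0.052,[0,0,0],[0,0,0]],[0.052,[0,0,0],[0,0,0]],[0.052,[0,0,0],[0,0,0]],[0.052,[0,0,0],[0,0,0]],[0.052,[0,0,0],[0,0,0]]]'
python3 - <<'E'
from m import *
delta(.5352,-.0664,.0535)
E
```

```text
clock: 23.7
ee_pos: [0.5352, -0.0659, 0.0688]
eef_rot: [[0.345, 0.939, 0.0], [0.939, -0.345, -0.004], [-0.003, 0.002, -1.0]]
contact_force: [0.8, -0.3, -0.2]
grip_width: 0.0617
t 23.7 ee [ 0.5352 -0.0659  0.0688] tilt z [ 3.0e-04 -3.6e-03 -1.0e+00] tool shift to go [-0.0004  0.0001  0.0153] width 0.061718866768108525 F [ 0.8 -0.3 -0.2]
```

```bash
python3 -m creep '[[0.052,[-0.0004,0,0.001],[0.09,0.19,0]],[0.052,[0,0,0.002],[0,0,0]],[0.052,[0,0,0.002],[0,0,0]],[0.052,[0,0,0.002],[0,0,0]],[0.052,[0,0,0.002],[0,0,0]],[0.052,[0,0,0.002],[0,0,0]],[0.052,[0,0,0.0015],[0,0,0]],[0.052,[0,0,0],[0,0,0]],[0.052,[0,0,0],[0,0,0]],[0.052,[0,0,0],[0,0,0]]]'
python3 - <<'E'
from m import *
delta(.5352,-.0664,.0535)
E
```

```text
clock: 24.7
ee_pos: [0.535, -0.0663, 0.055]
eef_rot: [[0.345, 0.939, -0.0], [0.939, -0.345, 0.0], [0.0, -0.0, -1.0]]
contact_force: [-0.1, -0.1, -0.3]
grip_width: 0.0617
t 24.7 ee [ 0.535  -0.0663  0.055 ] tilt z [-4.e-04  4.e-04 -1.e+00] tool shift to go [0.     0.0002 0.0015] width 0.06167342325474184 F [-0.1 -0.1 -0.3]
```

```bash
python3 -m creep '[[0.052,[0,0,0.0005],[0,0,0]],[0.052,[0,0,0.0005],[0,0,0]],[0.052,[0,0,0.0005],[0,0,0]],[0.052,[0,0,0.0005],[0,0,0]],[0.052,[0,0,0],[0,0,0]],[0.052,[0,0,0],[0,0,0]],[0.052,[0,0,0],[0,0,0]],[0.052,[0,0,0],[0,0,0]],[0.052,[0,0,0],[0,0,0]],[0.052,[0,0,0],[0,0,0]]]'
python3 - <<'E'
from m import *
p=imaging.get_image("scene"); cv2.imwrite("pics/s10.png",cv2.resize(p["frame"][150:280,160:320],None,fx=4,fy=4))
delta(.5352,-.0664,.0535)
E
```

```text
clock: 25.7
ee_pos: [0.5352, -0.0663, 0.0535]
eef_rot: [[0.345, 0.939, 0.0], [0.939, -0.345, 0.0], [0.001, 0.0, -1.0]]
contact_force: [-0.9, 0.8, 1.6]
grip_width: 0.0612
t 25.75 ee [ 0.5352 -0.0664  0.0534] tilt z [ 4.e-04  5.e-04 -1.e+00] tool shift to go [-0.0001 -0.     -0.0001] width 0.061541717098292766 F [ 0.  -0.6 -0.2]
```

View pics/s10.png

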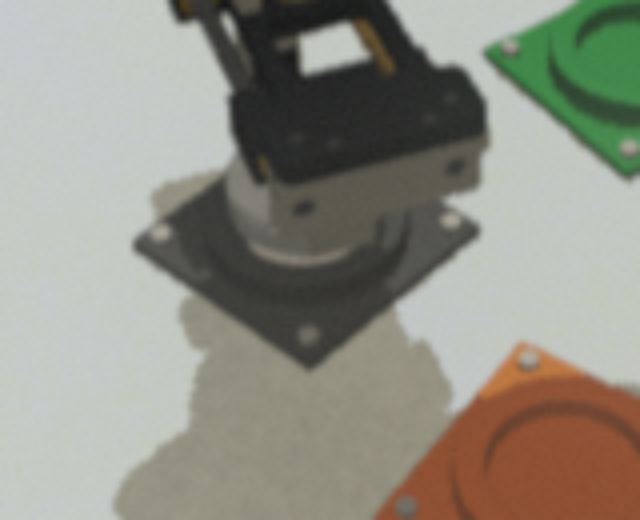

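```bash
python3 -m creep '[[0.052,[0,0,0.0005],[0,0,0]],[0.052,[0,0,0.0005],[0,0,0]],[0.052,[0,0,0],[0,0,0]],[0.052,[0,0,0],[0,0,0]],[0.052,[0,0,0],[0,0,0]],[0.052,[0,0,0],[0,0,0]],[0.052,[0,0,0],[0,0,0]],[0.052,[0,0,0],[0,0,0]],[0.052,[0,0,0],[0,0,0]],[0.052,[0,0,0],[0,0,0]]]' 10
python3 - <<'E'
from m import *
for i in range(3):
    imaging.get_image("top"); delta(.5352,-.0664,.0535)
E
```

```text
clock: 26.75
ee_pos: [0.5353, -0.0664, 0.0534]
eef_rot: [[0.345, 0.939, 0.001], [0.939, -0.345, 0.001], [0.001, 0.001, -1.0]]
contact_force: [-0.2, 0.1, 1.2]
grip_width: 0.0622
t 26.8 ee [ 0.5353 -0.0664  0.0534] tilt z [ 7.e-04  7.e-04 -1.e+00] tool shift to go [-0.     -0.0001 -0.0001] width 0.06225551846794622 F [-0.3  0.3  1.3]
t 26.85 ee [ 0.5353 -0.0664  0.0534] tilt z [ 8.e-04  7.e-04 -1.e+00] tool shift to go [-0.0001 -0.0001 -0.0001] width 0.06233418042236523 F [-0.9  0.1  2.2]
t 26.9 ee [ 0.5353 -0.0664  0.0534] tilt z [ 8.e-04  7.e-04 -1.e+00] tool shift to go [-0.0001 -0.0001 -0.0001] width 0.06247572900591109 F [-0.3  0.7  1.4]
```

z stalled at the expected seated height with light contact; release and lift.

```bash
python3 -m creep '[[0.07,[0,0,0],[0,0,0]],[0.08,[0,0,0],[0,0,0]],[0.0918,[0,0,0],[0,0,0]],[0.0918,[0,0,0],[0,0,0]],[0.0918,[0,0,0],[0,0,0]],[0.0918,[0,0,0],[0,0,0]],[0.0918,[0,0,0],[0,0,0]],[0.0918,[0,0,-0.003],[0,0,0]],[0.0918,[0,0,-0.006],[0,0,0]],[0.0918,[0,0,-0.01],[0,0,0]]]'; python3 -m creep '[[0.0918,[0,0,-0.015],[0,0,0]],[0.0918,[0,0,-0.02],[0,0,0]],[0.0918,[0,0,-0.02],[0,0,0]],[0.0918,[0,0,-0.02],[0,0,0]],[0.0918,[0,0,-0.02],[0,0,0]],[0.0918,[0,0,-0.02],[0,0,0]],[0.0918,[0,0,-0.01],[0,0,0]],[0.0918,[0,0,0],[0,0,0]],[0.0918,[0,0,0],[0,0,0]],[0.0918,[0,0,0],[0,0,0]]]'
python3 - <<'E'
from m import *
a=[]
for n,(r0,r1,c0,c1) in {"wrist":(100,260,190,400),"scene":(130,290,140,350)}.items():
    p=imaging.get_image(n); a.append(cv2.resize(p["frame"][r0:r1,c0:c1],(390,297)))
    print(n,"ring",circ(p,"retaining_ring",.040),"lens",circ(p,"lens_blank",.036))
    # lip plane
    c=cloud(p); c=c[(np.hypot(c[:,0]-.535,c[:,1]+.0665)<.029)&(np.hypot(c[:,0]-.535,c[:,1]+.0665)>.015)&(c[:,2]>.033)]
    s=np.linalg.lstsq(np.c_[c[:,:2]-[.535,-.0665],np.ones(len(c))],c[:,2],rcond=None)[0]; print("lip slope,z",s.round(4),len(c))
cv2.imwrite("pics/f.png",np.hstack(a))
E
```

```text
clock: 27.9
ee_pos: [0.5346, -0.0663, 0.0722]
eef_rot: [[0.345, 0.939, -0.001], [0.939, -0.345, 0.001], [0.0, -0.001, -1.0]]
contact_force: [-0.6, 0.0, 0.0]
grip_width: 0.0918
clock: 28.9
ee_pos: [0.5347, -0.0668, 0.2091]
eef_rot: [[0.346, 0.938, 0.004], [0.938, -0.346, 0.001], [0.002, 0.004, -1.0]]
contact_force: [0.0, -0.2, -0.4]
grip_width: 0.092
wrist ring [(0.69, array([ 0.535 , -0.0662,  0.031 ,  0.5333, -0.0655,  0.5349, -0.0662]))] lens [(0.74, array([ 0.535 , -0.0667,  0.0128,  0.5351, -0.0666,  0.5349, -0.0666]))]
lip slope,z [-5.9343  2.672   0.1047] 11537
scene ring [(0.67, array([ 0.5351, -0.0659,  0.0316,  0.5375, -0.0628,  0.5356, -0.0656]))] lens [(0.67, array([ 0.5343, -0.0666,  0.0142,  0.5335, -0.0676,  0.5337, -0.0669]))]
lip slope,z [2.4335 3.8469 0.2008] 2418
```

View pics/f.png

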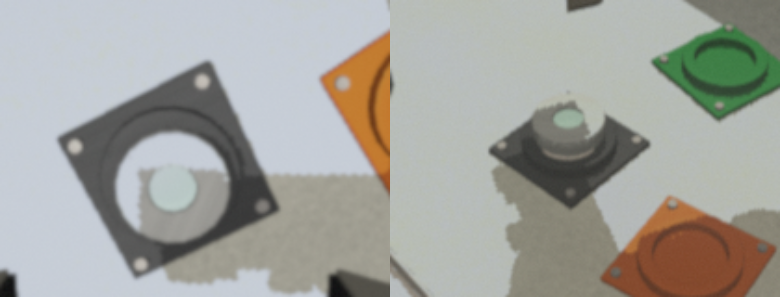

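The stack stands: the glass shows through the ring's hole and the ring is level and centred. The slope fit was spoilt by gripper points, so I'll redo it with a height cap and then hand in.

Run:
```python
from m import *
p=imaging.get_image("wrist")
c=cloud(p); r=np.hypot(c[:,0]-.535,c[:,1]+.0663); c=c[(r<.029)&(r>.015)&(c[:,2]>.033)&(c[:,2]<.05)]
s=np.linalg.lstsq(np.c_[c[:,:2]-[.535,-.0663],np.ones(len(c))],c[:,2],rcond=None)[0]; print("lip slope,z",s.round(4),len(c))
if abs(s[:2]).max()<.04 and abs(s[2]-.04)<.004: print(robot.sign_off())
```

```text
lip slope,z [0.0005 0.0028 0.0395] 1897
the job is handed in; nothing more can be done
None
```

The stack is finished and handed in, at about 29 s on the robot's clock. I set the glass blank on the spacer in the dark holder and let go of it. Then I put the retaining ring over it, lip up. Both were lowered in small steps until light contact (about 1–2 N for the ring, barely measurable for the blank) before the gripper opened.

- **Ring height and level:** the last wrist-camera fit put the top of the lip at 39.5 mm against a nominal 40 mm. Its slope was under 0.3 %, so it rests flat on the glass.
- **Centring:** the wrist camera puts the ring about 1–2 mm from the blank and from the holder's centre, well within the clearances. The pictures show the glass through the ring's hole and the gripper well clear above.
- **Checks that failed or disagreed:**
  - My first lip-slope fit was spoiled by points on the gripper, so I redid it with a height limit.
  - The top camera read 2–3 mm off the wrist camera; I used the wrist and scene cameras.
  - The arm drifted sideways by up to 24 mm during fast moves, and I corrected that each time before lowering.

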